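Sweep the loose nuts into the bench stop

ROBOT

A 6-joint arm with a two-finger parallel gripper is mounted at the origin on the work surface. World frame = base frame: x ahead of the robot, y to its left, z up, the work surface at z = 0. Lengths are in m, angles in rad, forces in N, time in s.
With the tool pointing down it reaches from about 0.25 to 0.775 m from the base axis. Payload 4 kg.
Tool frame: the origin (TCP) lies at the centre of the arm's flange, where the gripper is bolted on; the fingertips stand 199 mm ahead of it and the grasp point (between the pads) lies 180 mm ahead of it (robot.tcp_to_tips is the z of the fingertips in the tool frame, in m); z points along the fingers, y is the line along which they close (so a half turn about z gives the same grasp; the last joint's range is limited). The gripper opens to 94 mm and grips with 3 to 60 N. Pads are 16 mm wide; open, the fingers measure 119 mm over their backs; the gripper's body (75 mm by 177 mm) begins 78 mm behind the grasp point.
Start: joints at [1.061, 0.087, 1.371, -0, 1.684, -0.103], TCP at [0.218, 0.505, 0.405] pointing down, gripper open.
Joint ranges: [-3.1, 3.1], [-0.76, 2.03], [0.27, 2.55], [-1.08, 4.22], [0.17, 2.65], [-2.57, 2.57]. Speed limits (rad/s): [2.79, 2.79, 3.14, 3.14, 3.14, 3.14].

INTERFACE

Orientations are given as [roll, pitch, yaw] about the fixed x, y, z axes, in that order (R = Rz(yaw) Ry(pitch) Rx(roll)).
In Python, from bench import robot gives the robot as it stands.
- The arm moves only by the tool play_rows, never from a script. Its arguments are lists of equal length, an entry for each row: "translation": the shift along the tool's x, y, z scaled (see below), a list of three; "twist": the turn, a rotation vector about the tool's x, y, z scaled (see below), a list of three; "gripper": the opening, from -1 (shut) to 1 (fully open). A call has 1 to 8 rows; each row shifts and turns the commanded pose from where the row before left it, along the tool's axes as they then stand; what a row does not reach is not made up. The controller multiplies each number of a shift by 0.04 m and each number of a turn by 0.1 rad. A row lasts 1/10 s, in which the tool goes at most 50 mm and 8.59 degrees, less where a joint would pass 70% of its speed; a pose out of reach is approached as far as the arm can. A call with a number of a shift or a turn outside -1 to 1 is refused whole. A call with a gripper value outside its range is refused whole. The fingers move at their own pace and stop on an object; the grip force is fixed at half the most. Time passes only in rows, so rows that do not move let the fingers close. It gives the time, the measured TCP pose, the force, the opening and the grip force at its end, in the units of the state.
- robot.get_obs(): the state, without advancing time (a new reading comes with each control period).
- robot.snapshot(name): name is "scene" or "top" or "wrist"; returns the picture (400x640x3 uint8, red, green, blue); there is no depth.
- robot.camera_model(name): a dict with "camera_matrix" (3x3 intrinsics, pixels), "k1" (the pictures are not rectified: a ray, as slopes to the right and down, at radius r is drawn at 1 + k1 r^2 times it, then the intrinsics apply), "rvec" (rotation vector, rad) and "tvec" (3), from world to camera coordinates, as OpenCV has them. Camera axes: x right, y down, z forward; pixel columns grow to the right and rows downward; lengths in m; the calibration is good to about 2 mm. A picture is of the moment at which its call begins: read the wrist's pose just before it. camera_model takes no time and is no camera call; for the wrist camera it gives the pose at the moment of the call.
- robot.close_job(): hands the job in; it is judged then, once.
Trained networks look in the newest picture that a camera, given by its name, has taken for a name from the list of things; names that differ only in an ending like _2 or _b are one class to them, and where a whole thing is asked for, a point or a joint stands for the part that bears it (a point fixed in the world has none). Each returns a list of dicts, best first, with "score" (0 to 1); they miss things now and then, are a little off and sometimes report something else, mostly with a low value. They report only what shows in the picture. A call takes as long as a camera call. They do not tell look-alikes from the thing itself.
- robot.recognise(name, camera): "centre" ([x, y, z] in m, in world coordinates, good to about 4 mm: the middle of the surface that is visible of it).
- robot.spot_point(name, camera): "centre" ([x, y, z] in m, in world coordinates, good to about 4 mm: a listed point, or the origin of a listed thing).
The state is a dict: "time": time; "joint_positions": joint angles; "qvel": joint speeds; "joint_torque": joint torques, N m; "tool_pos": TCP position; "ee_rot": TCP orientation; "wrist_force": force on the tool from outside, world axes, zero at the start; "wrist_torque": the same for the moment, N m; "width": finger opening in m; "finger_force": force on a finger pad.
Only numpy, scipy, OpenCV 4.12 (cv2) and the standard library are available. Lean on these libraries where they do the work, as an engineer would, in place of code of your own. Each camera call takes 0.05 s, during which the arm holds its last target. There are 200 camera calls.

TASK

With your fingertips, sweep the three loose hexagon nuts across the bench into the three-sided steel stop, so that all three lie flat and wholly inside it, none sticking out of its open side. Push them along the bench, do not pick them up, and leave the ball bearing, the flanged hub and all the other loose parts where they are.

Things in the scene. Friction and masses are not known exactly. Their poses are not given: they have to be found in the camera images.
- nut_a: a plain steel hexagon nut, 36 mm across flats (41.6 mm across corners), 19 mm high, open 25 mm hole, 0.1 kg, lying flat on the bench. Origin: centre of its underside; z up. The three nuts are alike; they slide on the bench when pushed
- nut_b: a plain steel hexagon nut, 36 mm across flats (41.6 mm across corners), 19 mm high, open 25 mm hole, 0.1 kg, lying flat on the bench. Origin: centre of its underside; z up. The three nuts are alike; they slide on the bench when pushed
- nut_c: a plain steel hexagon nut, 36 mm across flats (41.6 mm across corners), 19 mm high, open 25 mm hole, 0.1 kg, lying flat on the bench. Origin: centre of its underside; z up. The three nuts are alike; they slide on the bench when pushed
- stop: U-shaped stop of steel flat bar, 8 mm thick, 25 mm high, bolted to the bench, no floor. Origin: on the bench, inside; x from the open side (robot's side) to the back bar, y along the back bar, z up. Open side's line (ends of side bars) at x = -68 mm; inner faces: back bar x = +60, side bars y = -130 and +130 mm. Two 11 mm high feet behind the back bar reach x = +97 mm
- bearing: steel ball bearing lying flat among the nuts: round ring, 52 mm outside diameter, 16 mm high; origin: centre of its underside. Leave alone
- hub: round steel flanged hub standing among the nuts: flange 56 mm in diameter and 8 mm thick, neck 38 mm in diameter, 38 mm high in all; origin: centre of its underside. Leave alone
- spring_a: loose coil spring lying on the bench, 130 mm long (along its x) and 26 mm thick; origin: middle of its underside. Leave alone
- spring_b: loose coil spring lying on the bench, 130 mm long (along its x) and 26 mm thick; origin: middle of its underside. Leave alone
- pump: blue hydraulic pump standing on its round body (72 mm diameter), 146 mm high, flange 95 mm long; origin: centre of its underside. Leave alone
- pot: small open red pot, 70 mm in diameter and 70 mm high; origin: centre of its underside. Leave alone
Things that resemble listed ones, but are neither listed nor needed, are in the scene too. Leave any orange, red or yellow look-alike of the nut_c alone.

How it is judged:
By the outcome, as a careful person would: the job done as asked, in the order asked, and still so for the second after the job is handed in, with the robot touching nothing.
It also fails if it takes over 72 s, if anything falls off the work surface, if the arm or the gripper's body presses on something with over 40 N, if the wrist force passes 120 N, or if a joint passes its speed limit or range.

## Working session

There is one attempt and no reset: what is moved stays moved. The work goes in short steps, Python scripts to look and compute and a tool call to move; the robot and the scene stay as the last step left them, time stands still between calls to the robot, and variables do not carry over. Pictures are saved under pics/ and viewed, at most 10 in all, crops included, and the job is handed in when it is done.

Besides the shell and the picture viewer there is one more tool, called after "Request:" in YAML: its name, and indented under it one key for each argument. play_rows: Moves the arm, as the interface text tells. Its arguments: {"type":"object","properties":{"translation":{"type":"array","items":{"type":"array","items":{"type":"number","minimum":-1,"maximum":1}}},"twist":{"type":"array","items":{"type":"array","items":{"type":"number","minimum":-1,"maximum":1}}},"gripper":{"type":"array","items":{"type":"number"}}},"required":["translation","twist","gripper"]}

```bash
mkdir -p pics; ls
python3 - <<'E'
from bench import robot
import cv2
o=robot.get_obs();print(o['time'],o['tool_pos'],o['ee_rot'],o['width'])
for c in ['top','scene']:
    im=robot.snapshot(c);cv2.imwrite(f'pics/{c}0.png',im[:,:,::-1])
    for n in ['nut_a','stop','bearing','hub','spring_a','pump','pot']:
        for d in robot.spot_point(n,c)[:6]: print(c,n,[round(float(v),3) for v in d['centre']],round(d['score'],2))
E
```

```text
pics
0.0 [0.2175588  0.50502175 0.40351032] [-3.13939992e+00 -1.98935157e-04  2.73484542e+00] 0.09411147440721422
top nut_a [0.454, 0.081, -0.002] 0.63
top nut_a [0.41, -0.177, -0.004] 0.52
top nut_a [0.459, -0.089, 0.003] 0.48
top nut_a [0.3, -0.171, -0.001] 0.47
top nut_a [0.351, -0.071, 0.001] 0.44
top nut_a [0.526, -0.232, 0.0] 0.44
top stop [0.414, -0.513, 0.002] 0.63
top bearing [0.433, 0.007, 0.0] 0.47
top hub [0.471, 0.193, 0.001] 0.62
top hub [0.453, 0.078, -0.0] 0.49
top hub [0.417, -0.514, -0.0] 0.25
top spring_a [0.534, -0.355, 0.003] 0.5
top spring_a [0.593, 0.365, -0.002] 0.4
top pump [0.458, 0.482, 0.001] 0.65
scene nut_a [0.53, -0.238, -0.002] 0.69
scene nut_a [0.357, -0.071, 0.0] 0.58
scene nut_a [0.412, -0.181, 0.002] 0.57
scene nut_a [0.455, -0.091, 0.002] 0.52
scene nut_a [0.451, 0.075, -0.003] 0.49
scene nut_a [0.301, -0.174, 0.0] 0.48
scene stop [0.649, 0.005, -0.001] 0.96
scene bearing [0.431, 0.007, 0.0] 0.47
scene hub [0.466, 0.191, 0.0] 0.79
scene spring_a [0.538, -0.356, -0.002] 0.69
scene pump [0.454, 0.481, 0.003] 0.57
scene pot [0.417, -0.514, 0.001] 0.69
```

View pics/top0.png

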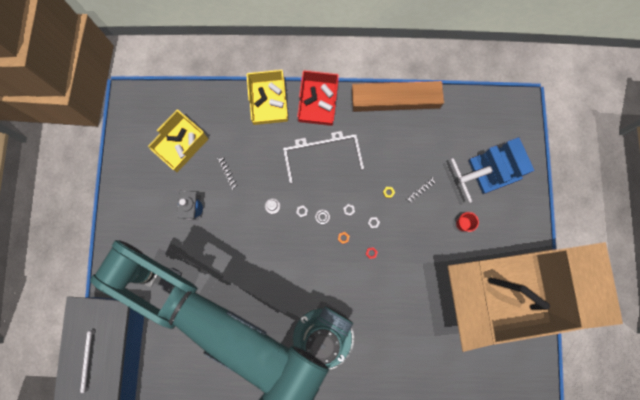

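View pics/scene0.png

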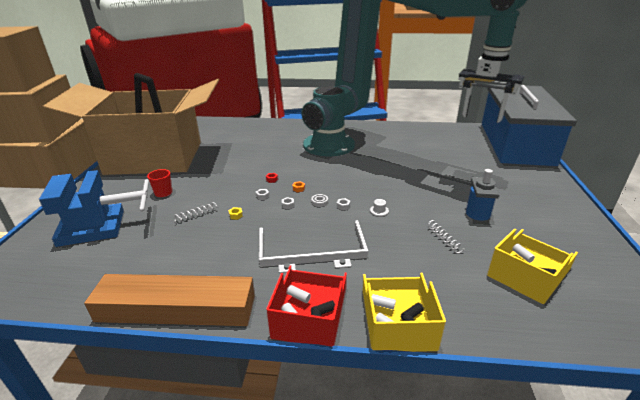

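The top view shows steel nuts at (302,211), (349,210) and (374,223). The things they could be taken for are the orange nut (344,238), the red nut (372,253), the yellow nut (389,191), the bearing (322,216) and the hub (272,206). The stop spans (285,149) to (363,167). I choose the three plain steel hexagons and check them in a crop.

```bash
cat > h.py <<'E'
import numpy as np,cv2
from bench import robot
def p2w(cam,uv,z,m=None):
    m=m or robot.camera_model(cam)
    K=np.array(m['camera_matrix']);d=np.array([m['k1'],0,0,0,0.])
    R=cv2.Rodrigues(np.array(m['rvec'],float))[0];t=np.array(m['tvec'],float).ravel()
    q=cv2.undistortPoints(np.array(uv,float).reshape(-1,1,2),K,d).reshape(-1,2)
    r=np.c_[q,np.ones(len(q))]@R; c=-R.T@t
    s=(z-c[2])/r[:,2]; return c+s[:,None]*r
def w2p(cam,P,m=None):
    m=m or robot.camera_model(cam)
    return cv2.projectPoints(np.array(P,float).reshape(-1,1,3),np.array(m['rvec'],float),np.array(m['tvec'],float),np.array(m['camera_matrix'],float),np.array([m['k1'],0,0,0,0.]))[0].reshape(-1,2)
E
python3 - <<'E'
from h import *
im=cv2.imread('pics/top0.png')
cv2.imwrite('pics/crop0.png',cv2.resize(im[125:265,260:405],None,fx=4.2,fy=4.2,interpolation=cv2.INTER_CUBIC))
print(robot.camera_model('top'))
print(p2w('top',[[302,211],[349,210],[374,223],[322,216],[272,206]],0.015).round(3))
print(p2w('top',[[285,149],[291,181],[356,137],[363,167]],0.025).round(3))
E
```

```text
{'camera_matrix': array([[463.30421328,   0.        , 323.04046778],
       [  0.        , 463.30421328, 200.25023987],
       [  0.        ,   0.        ,   1.        ]]), 'k1': -0.0816620433955676, 'rvec': array([ 2.14795675, -2.11331541,  0.19670405]), 'tvec': array([-0.00393435,  0.48670547,  1.62156627])}
[[ 0.451  0.08   0.015]
 [ 0.457 -0.091  0.015]
 [ 0.411 -0.182  0.015]
 [ 0.434  0.007  0.015]
 [ 0.467  0.19   0.015]]
[[ 0.681  0.148  0.025]
 [ 0.56   0.122  0.025]
 [ 0.732 -0.115  0.025]
 [ 0.617 -0.142  0.025]]
```

View pics/crop0.png

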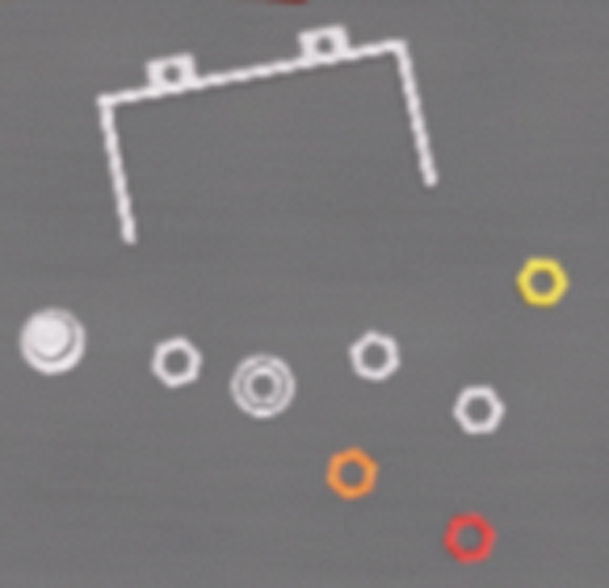

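The crop confirms it: steel hexagons at crop (176,362), (374,356) and (479,410). The other three hexagons are coloured, and the ring at (263,385) is the bearing. The stop's yaw is about 0.21 and its origin about (0.653, 0.005). I will push each nut with two part-closed fingertips, starting with the left one.

Request:
play_rows:
  translation:
    - [0,0,0]
    - [0,0,0]
    - [0,0,0]
    - [0,0,0]
    - [-0.3,-0.75,0]
    - [-0.3,-0.75,0]
    - [-0.3,-0.75,0]
    - [-0.3,-0.75,0]
  twist:
    - [0,0,-1]
    - [0,0,-1]
    - [0,0,-1]
    - [0,0,-1]
    - [0,0,0]
    - [0,0,0]
    - [0,0,0]
    - [0,0,0]
  gripper: [-0.47,-0.47,-0.47,-0.47,-0.47,-0.47,-0.47,-0.47]

```text
time: 1.6
tool_pos: [0.265, 0.3837, 0.4048]
ee_rot: [3.141, 0.0, 3.135]
wrist_force: [0.2, 0.6, -0.2]
width: 0.0336
finger_force: 0.0
```

Request:
play_rows:
  translation:
    - [-0.3,-0.75,0.3]
    - [-0.3,-0.75,0.3]
    - [-0.3,-0.75,0.3]
    - [-0.3,-0.75,0.3]
    - [-0.3,-0.75,0.3]
    - [-0.3,-0.75,0.3]
    - [-0.3,-0.75,0.3]
    - [-0.3,-0.75,0.3]
  twist:
    - [0,0,0]
    - [0,0,0]
    - [0,0,0]
    - [0,0,0]
    - [0,0,0]
    - [0,0,0]
    - [0,0,0]
    - [0,0,0]
  gripper: [-0.47,-0.47,-0.47,-0.47,-0.47,-0.47,-0.47,-0.47]

```text
time: 2.4
tool_pos: [0.3593, 0.1429, 0.3085]
ee_rot: [3.141, 0.001, 3.135]
wrist_force: [1.4, 0.2, -0.1]
width: 0.025
finger_force: 0.0
```

Request:
play_rows:
  translation:
    - [-0.32,-0.5,0]
    - [-0.32,-0.5,0]
    - [-0.32,-0.5,0]
    - [0,0,0]
    - [0,0,0]
  twist:
    - [0,0,0]
    - [0,0,0]
    - [0,0,0]
    - [0,0,0]
    - [0,0,0]
  gripper: [-0.47,-0.47,-0.47,-0.47,-0.47]

```text
time: 2.9
tool_pos: [0.3971, 0.0838, 0.3087]
ee_rot: [3.141, -0.0, 3.134]
wrist_force: [-0.5, -0.3, -0.4]
width: 0.0249
finger_force: 0.0
```

Run:
```python
from h import *
print(robot.get_obs()['tool_pos'])
im=robot.snapshot('wrist')
for n in ['nut_a','bearing','stop']:
    for d in robot.spot_point(n,'wrist')[:5]: print(n,d['centre'].__array__().round(3) if hasattr(d['centre'],'__array__') else d['centre'],round(d['score'],2),w2p('wrist',[d['centre']]).round())
cv2.imwrite('pics/w1.png',im[:,:,::-1])
```

```text
[0.39710704 0.08384296 0.30869592]
nut_a [0.4093, -0.1827, -0.0003] 0.9 [[ 24. 209.]]
nut_a [0.4594, -0.0915, 0.0043] 0.86 [[127. 263.]]
nut_a [0.3537, -0.0694, -0.0017] 0.72 [[136. 145.]]
nut_a [0.3046, -0.1703, 0.0031] 0.68 [[ 7. 88.]]
nut_a [0.4484, 0.0791, 0.0021] 0.63 [[315. 250.]]
bearing [0.4296, 0.0039, -0.0005] 0.84 [[229. 230.]]
```

View pics/w1.png

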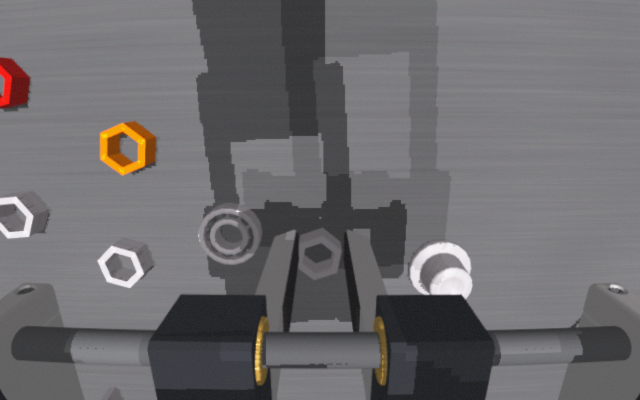

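The wrist view shows the steel nut at (318,254), centred between the fingers, with the bearing at (229,232) and the hub at (440,270) clear on both sides. Descending behind it.

Request:
play_rows:
  translation:
    - [0,-0.09,0.65]
    - [0,0,0.65]
    - [0,0,0.6]
    - [0,0,0.4]
    - [0,0,0.26]
    - [0,0,0]
    - [-0.2,0,0]
    - [-0.3,0,0]
  twist:
    - [0,0,0]
    - [0,0,0]
    - [0,0,0]
    - [0,0,0]
    - [0,0,0]
    - [0,0,0]
    - [0,0,0]
    - [0,0,0]
  gripper: [-0.47,-0.47,-0.47,-0.47,-0.47,-0.47,-0.47,-0.47]

```text
time: 3.9
tool_pos: [0.4181, 0.0804, 0.2075]
ee_rot: [3.141, 0.003, 3.135]
wrist_force: [0.8, -0.4, 1.0]
width: 0.0251
finger_force: 0.0
```

Request:
play_rows:
  translation:
    - [-0.3,0,0]
    - [-0.35,0,0]
    - [-0.35,0,0]
    - [-0.35,0,0]
    - [-0.35,0,0]
    - [-0.35,0,0]
    - [-0.35,0,0]
    - [-0.35,0,0]
  twist:
    - [0,0,0]
    - [0,0,0]
    - [0,0,0]
    - [0,0,0]
    - [0,0,0]
    - [0,0,0]
    - [0,0,0]
    - [0,0,0]
  gripper: [-0.47,-0.47,-0.47,-0.47,-0.47,-0.47,-0.47,-0.47]

```text
time: 4.7
tool_pos: [0.5288, 0.0793, 0.2068]
ee_rot: [3.141, 0.001, 3.135]
wrist_force: [-1.5, 0.3, 1.4]
width: 0.025
finger_force: 0.7
```

Request:
play_rows:
  translation:
    - [-0.35,0,0]
    - [-0.35,0,0]
    - [-0.35,0,0]
    - [-0.35,0,0]
    - [-0.35,0,0]
    - [-0.25,0,0]
    - [-0.15,0,0]
    - [-0.1,0,0]
  twist:
    - [0,0,0]
    - [0,0,0]
    - [0,0,0]
    - [0,0,0]
    - [0,0,0]
    - [0,0,0]
    - [0,0,0]
    - [0,0,0]
  gripper: [-0.47,-0.47,-0.47,-0.47,-0.47,-0.47,-0.47,-0.47]

```text
time: 5.5
tool_pos: [0.6178, 0.0787, 0.2062]
ee_rot: [3.142, -0.0, 3.135]
wrist_force: [-0.8, 0.7, 0.8]
width: 0.0247
finger_force: 0.7
```

Request:
play_rows:
  translation:
    - [0,0,0]
    - [0.2,0,0]
    - [0.5,0,0]
    - [0.5,0,0]
    - [0.2,0,-0.6]
    - [0,0,-0.8]
    - [0,0,-0.8]
    - [0,0,0]
  twist:
    - [0,0,0]
    - [0,0,0]
    - [0,0,0]
    - [0,0,0]
    - [0,0,0]
    - [0,0,0]
    - [0,0,0]
    - [0,0,0]
  gripper: [-0.47,-0.47,-0.47,-0.47,-0.47,-0.47,-0.47,-0.47]

```text
time: 6.3
tool_pos: [0.5616, 0.0793, 0.3002]
ee_rot: [3.141, 0.011, 3.135]
wrist_force: [0.5, -0.4, -0.3]
width: 0.025
finger_force: 0.0
```

Run:
```python
from h import *
print(robot.get_obs()['tool_pos'],robot.get_obs()['joint_positions'])
for c in ['wrist','scene']:
  im=robot.snapshot(c); cv2.imwrite(f'pics/{c}2.png',im[:,:,::-1])
  for n in ['nut_a','bearing','stop']:
    for d in robot.spot_point(n,c)[:6]: print(c,n,np.round(d['centre'],3),round(d['score'],2))
```

```text
[0.56156973 0.07933159 0.30020924] [ 4.03523731e-02  1.64516993e-01  1.49359703e+00  8.28898006e-05
  1.47249403e+00 -1.52383702e+00]
wrist nut_a [ 0.464 -0.088  0.002] 0.83
wrist nut_a [0.639 0.075 0.002] 0.81
wrist bearing [0.43  0.005 0.   ] 0.97
wrist bearing [ 0.46  -0.09   0.002] 0.46
scene nut_a [ 0.355 -0.074  0.001] 0.69
scene nut_a [ 0.526 -0.24  -0.002] 0.62
scene nut_a [ 0.413 -0.18   0.004] 0.57
scene nut_a [ 0.456 -0.09  -0.001] 0.48
scene nut_a [ 0.303 -0.177  0.   ] 0.43
scene nut_a [ 0.433  0.007 -0.003] 0.15
scene bearing [0.43  0.01  0.002] 0.54
scene stop [ 0.652  0.006 -0.003] 0.59
scene stop [ 0.454 -0.088  0.   ] 0.42
scene stop [ 0.64   0.078 -0.004] 0.25
```

Request:
play_rows:
  translation:
    - [0.53,-0.68,0]
    - [0.53,-0.68,0]
    - [0.53,-0.68,0]
    - [0.53,-0.68,0]
    - [0.53,-0.68,0]
    - [0.53,-0.68,0]
    - [0.53,-0.68,0]
    - [0,0,0]
  twist:
    - [0,0,0]
    - [0,0,0]
    - [0,0,0]
    - [0,0,0]
    - [0,0,0]
    - [0,0,0]
    - [0,0,0]
    - [0,0,0]
  gripper: [-0.47,-0.47,-0.47,-0.47,-0.47,-0.47,-0.47,-0.47]

```text
time: 7.5
tool_pos: [0.4096, -0.1122, 0.2936]
ee_rot: [-3.141, -0.002, 3.13]
wrist_force: [0.1, -0.3, -0.3]
width: 0.0245
finger_force: 0.0
```

Request:
play_rows:
  translation:
    - [0,0,0]
    - [0,0,0]
    - [0,0,0]
    - [0,0,0]
    - [0,0,0]
    - [0,0,0]
    - [0,0,0]
  twist:
    - [0,0,-0.9]
    - [0,0,-0.9]
    - [0,0,-0.9]
    - [0,0,-0.9]
    - [0,0,-0.9]
    - [0,0,0]
    - [0,0,0]
  gripper: [-0.47,-0.47,-0.47,-0.47,-0.47,-0.47,-0.47]

```text
time: 8.2
tool_pos: [0.4117, -0.1098, 0.2939]
ee_rot: [3.141, -0.0, -2.7]
wrist_force: [0.1, -0.4, 0.1]
width: 0.0248
finger_force: 0.0
```

Run:
```python
from h import *
o=robot.get_obs();print(o['tool_pos'],o['ee_rot'],o['joint_positions'])
im=robot.snapshot('wrist'); cv2.imwrite('pics/w3.png',im[:,:,::-1])
for n in ['nut_a','bearing']:
    for d in robot.spot_point(n,'wrist')[:6]: print(n,np.round(d['centre'],3),round(d['score'],2))
```

```text
[ 0.41171042 -0.10979909  0.29391002] [ 3.14082450e+00 -1.73402054e-04 -2.69963470e+00] [-3.93989193e-01 -1.43829792e-01  1.81775771e+00  3.88413601e-04
  1.46835093e+00 -2.40678326e+00]
nut_a [ 0.411 -0.18  -0.002] 0.93
nut_a [ 0.527 -0.234  0.001] 0.88
nut_a [ 0.46  -0.088  0.001] 0.82
nut_a [ 0.303 -0.171 -0.   ] 0.8
nut_a [ 0.356 -0.067 -0.003] 0.62
bearing [0.432 0.004 0.002] 0.67
```

View pics/w3.png

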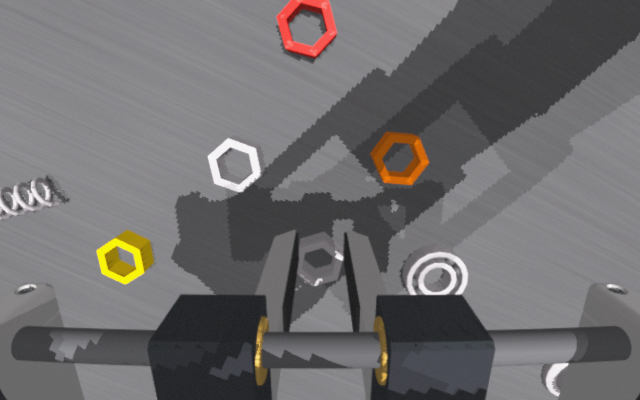

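The wrist view shows steel nut 2 centred between the fingers at (320,258). Nut 3 at (234,165), orange at (400,158), the bearing at (437,275) and yellow at (124,258) are all clear.

Request:
play_rows:
  translation:
    - [0,0,0.6]
    - [0,0,0.6]
    - [0,0,0.5]
    - [0,0,0.3]
    - [0,0,0.18]
    - [0,0,0]
    - [-0.2,0,0]
    - [-0.3,0,0]
  twist:
    - [0,0,0]
    - [0,0,0]
    - [0,0,0]
    - [0,0,0]
    - [0,0,0]
    - [0,0,0]
    - [0,0,0]
    - [0,0,0]
  gripper: [-0.47,-0.47,-0.47,-0.47,-0.47,-0.47,-0.47,-0.47]

```text
time: 9.15
tool_pos: [0.4305, -0.1017, 0.2082]
ee_rot: [-3.14, 0.002, -2.699]
wrist_force: [-0.1, 0.2, 0.5]
width: 0.0248
finger_force: 0.0
```

Request:
play_rows:
  translation:
    - [-0.3,0,0]
    - [-0.35,0,0]
    - [-0.35,0,0]
    - [-0.35,0,0]
    - [-0.35,0,0]
    - [-0.35,0,0]
    - [-0.35,0,0]
    - [-0.35,0,0]
  twist:
    - [0,0,0]
    - [0,0,0]
    - [0,0,0]
    - [0,0,0]
    - [0,0,0]
    - [0,0,0]
    - [0,0,0]
    - [0,0,0]
  gripper: [-0.47,-0.47,-0.47,-0.47,-0.47,-0.47,-0.47,-0.47]

```text
time: 9.95
tool_pos: [0.53, -0.0539, 0.207]
ee_rot: [3.141, -0.0, -2.698]
wrist_force: [-2.0, -0.0, 1.3]
width: 0.0251
finger_force: 0.9
```

Request:
play_rows:
  translation:
    - [-0.35,0,0]
    - [-0.35,0,0]
    - [-0.35,0,0]
    - [-0.35,0,0]
    - [-0.35,0,0]
    - [-0.35,0,0]
    - [-0.3,0,0]
    - [-0.15,0,0]
  twist:
    - [0,0,0]
    - [0,0,0]
    - [0,0,0]
    - [0,0,0]
    - [0,0,0]
    - [0,0,0]
    - [0,0,0]
    - [0,0,0]
  gripper: [-0.47,-0.47,-0.47,-0.47,-0.47,-0.47,-0.47,-0.47]

```text
time: 10.75
tool_pos: [0.6221, -0.01, 0.2068]
ee_rot: [3.141, 0.001, -2.698]
wrist_force: [-1.1, 0.1, 1.7]
width: 0.025
finger_force: 0.6
```

Request:
play_rows:
  translation:
    - [0,0,0]
    - [0.2,0,0]
    - [0.5,0,0]
    - [0.5,0,0]
    - [0.2,0,-0.6]
    - [0,0,-0.8]
    - [0,0,-0.8]
    - [0,0,0]
  twist:
    - [0,0,0]
    - [0,0,0]
    - [0,0,0]
    - [0,0,0]
    - [0,0,0]
    - [0,0,0]
    - [0,0,0]
    - [0,0,0]
  gripper: [-0.47,-0.47,-0.47,-0.47,-0.47,-0.47,-0.47,-0.47]

```text
time: 11.55
tool_pos: [0.5709, -0.0354, 0.301]
ee_rot: [-3.135, 0.009, -2.699]
wrist_force: [0.7, 0.3, 0.5]
width: 0.0249
finger_force: 0.0
```

Request:
play_rows:
  translation:
    - [0,0,0]
    - [0,0,0]
    - [0,0,0]
    - [0,0,0]
    - [0,0,0]
  twist:
    - [0,0,0.85]
    - [0,0,0.85]
    - [0,0,0.8]
    - [0,0,0]
    - [0,0,0]
  gripper: [-0.47,-0.47,-0.47,-0.47,-0.47]

```text
time: 12.05
tool_pos: [0.5699, -0.0349, 0.2941]
ee_rot: [3.141, -0.001, -2.947]
wrist_force: [0.4, -0.3, -0.7]
width: 0.025
finger_force: 0.0
```

Run:
```python
from h import *
o=robot.get_obs();print(o['tool_pos'],o['ee_rot'],o['joint_positions'])
for c in ['wrist']:
  im=robot.snapshot(c); cv2.imwrite(f'pics/{c}4.png',im[:,:,::-1])
  for n in ['nut_a']:
    for d in robot.spot_point(n,c)[:6]: print(c,n,np.round(d['centre'],3),round(d['score'],2))
# shift to behind nut 3
n=np.array([.411,-.181]); g=np.array([.679,-.066]); u=(g-n)/np.linalg.norm(g-n)
s=n-.052*u; y=o['ee_rot'][2]; ex=np.array([np.cos(y),np.sin(y)]); ey=np.array([np.sin(y),-np.cos(y)])
d=s-o['tool_pos'][:2]; print('start',s,'units',d@ex/.04,d@ey/.04,'push unit dir',u@ex,u@ey,np.linalg.norm(g-n))
```

```text
[ 0.56986633 -0.03489743  0.29406218] [ 3.14099850e+00 -1.46442183e-03 -2.94706760e+00] [-1.60473288e-01  1.80737748e-01  1.48738291e+00  4.83106991e-05
  1.47505163e+00 -1.92579889e+00]
wrist nut_a [ 0.526 -0.235  0.004] 0.85
wrist nut_a [0.643 0.002 0.006] 0.77
wrist nut_a [0.638 0.08  0.001] 0.65
start [ 0.36321369 -0.20150532] units 5.874012241275189 -3.0879882401149636 push unit dir -0.97786028039452 0.20925886367547472 0.29163161694164785
```

Request:
play_rows:
  translation:
    - [0.734,-0.386,0]
    - [0.734,-0.386,0]
    - [0.734,-0.386,0]
    - [0.734,-0.386,0]
    - [0.734,-0.386,0]
    - [0.734,-0.386,0]
    - [0.734,-0.386,0]
    - [0.734,-0.386,0]
  twist:
    - [0,0,0]
    - [0,0,0]
    - [0,0,0]
    - [0,0,0]
    - [0,0,0]
    - [0,0,0]
    - [0,0,0]
    - [0,0,0]
  gripper: [-0.47,-0.47,-0.47,-0.47,-0.47,-0.47,-0.47,-0.47]

```text
time: 12.95
tool_pos: [0.3624, -0.2016, 0.2951]
ee_rot: [-3.141, 0.0, -2.947]
wrist_force: [0.1, -0.3, 0.1]
width: 0.0246
finger_force: 0.0
```

Request:
play_rows:
  translation:
    - [0,0,0]
    - [0,0,0]
  twist:
    - [0,0,0]
    - [0,0,0]
  gripper: [-0.47,-0.47]

```text
time: 13.15
tool_pos: [0.3634, -0.2012, 0.2952]
ee_rot: [3.142, 0.001, -2.95]
wrist_force: [-0.3, 1.5, 0.2]
width: 0.0253
finger_force: 0.0
```

Run:
```python
from h import *
o=robot.get_obs();print(o['tool_pos'],o['ee_rot'],o['joint_positions'])
im=robot.snapshot('wrist'); cv2.imwrite('pics/w5.png',im[:,:,::-1])
for d in robot.spot_point('nut_a','wrist')[:6]: print(np.round(d['centre'],3),round(d['score'],2))
```

```text
[ 0.36344592 -0.20123555  0.2951576 ] [ 3.14156077e+00  1.03692559e-03 -2.94966370e+00] [-6.42627492e-01 -1.70759476e-01  1.83824003e+00  7.93524929e-04
  1.47343945e+00 -2.40542966e+00]
[ 0.304 -0.171  0.   ] 0.86
[ 0.41  -0.18  -0.002] 0.73
[ 0.355 -0.068 -0.002] 0.68
```

View pics/w5.png

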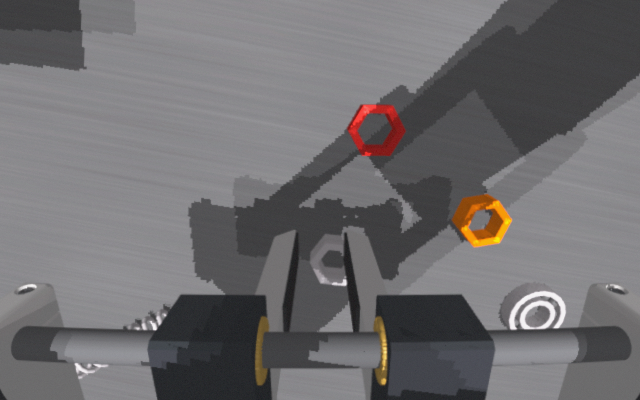

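The wrist view shows steel nut 3 at (330,260), slightly right of centre between the fingers. Red (377,130) and orange (482,221) are well clear. I'll centre on it, descend and push diagonally.

Request:
play_rows:
  translation:
    - [0,0.14,0.6]
    - [0,0.14,0.6]
    - [0,0,0.5]
    - [0,0,0.3]
    - [0,0,0.2]
    - [0,0,0]
    - [-0.3,0,0]
    - [-0.3,0,0]
  twist:
    - [0,0,0]
    - [0,0,0]
    - [0,0,0]
    - [0,0,0]
    - [0,0,0]
    - [0,0,0]
    - [0,0,0]
    - [0,0,0]
  gripper: [-0.47,-0.47,-0.47,-0.47,-0.47,-0.47,-0.47,-0.47]

```text
time: 14.05
tool_pos: [0.3864, -0.1857, 0.2083]
ee_rot: [-3.14, 0.002, -2.949]
wrist_force: [-0.6, 0.6, -0.4]
width: 0.025
finger_force: 0.0
```

Request:
play_rows:
  translation:
    - [-0.3,0.04,0]
    - [-0.35,0.075,0]
    - [-0.35,0.075,0]
    - [-0.35,0.075,0]
    - [-0.35,0.075,0]
    - [-0.35,0.075,0]
    - [-0.35,0.075,0]
    - [-0.35,0.075,0]
  twist:
    - [0,0,0]
    - [0,0,0]
    - [0,0,0]
    - [0,0,0]
    - [0,0,0]
    - [0,0,0]
    - [0,0,0]
    - [0,0,0]
  gripper: [-0.47,-0.47,-0.47,-0.47,-0.47,-0.47,-0.47,-0.47]

```text
time: 14.85
tool_pos: [0.4897, -0.1416, 0.207]
ee_rot: [3.141, -0.0, -2.948]
wrist_force: [-2.3, -1.6, 2.3]
width: 0.025
finger_force: 1.3
```

Run:
```python
from h import *
o=robot.get_obs();print(o['tool_pos'],o['ee_rot'])
for c in ['wrist','scene']:
  im=robot.snapshot(c); cv2.imwrite(f'pics/{c}6.png',im[:,:,::-1])
  for d in robot.spot_point('nut_a',c)[:7]: print(c,np.round(d['centre'],3),round(d['score'],2))
```

```text
[ 0.48972932 -0.14157953  0.20699589] [ 3.14136786e+00 -1.28867579e-04 -2.94833585e+00]
wrist [ 0.512 -0.139  0.001] 0.76
wrist [ 0.355 -0.07  -0.   ] 0.7
wrist [ 0.526 -0.237  0.004] 0.69
scene [ 0.514 -0.142  0.   ] 0.66
scene [ 0.529 -0.237 -0.002] 0.64
scene [ 0.64  -0.002  0.003] 0.55
scene [ 0.358 -0.074  0.001] 0.49
scene [ 0.641  0.075 -0.002] 0.48
```

Request:
play_rows:
  translation:
    - [-0.35,0.08,0]
    - [-0.35,0.08,0]
    - [-0.35,0.08,0]
    - [-0.35,0.08,0]
    - [-0.35,0.08,0]
    - [-0.35,0.08,0]
    - [-0.35,0.08,0]
    - [-0.35,0.08,0]
  twist:
    - [0,0,0]
    - [0,0,0]
    - [0,0,0]
    - [0,0,0]
    - [0,0,0]
    - [0,0,0]
    - [0,0,0]
    - [0,0,0]
  gripper: [-0.47,-0.47,-0.47,-0.47,-0.47,-0.47,-0.47,-0.47]

```text
time: 15.85
tool_pos: [0.5949, -0.0948, 0.2069]
ee_rot: [3.142, -0.0, -2.948]
wrist_force: [-0.8, -1.4, 0.5]
width: 0.0248
finger_force: 0.4
```

Request:
play_rows:
  translation:
    - [-0.35,0.08,0]
    - [-0.3,0.07,0]
    - [-0.25,0.06,0]
    - [-0.2,0.04,0]
    - [-0.1,0,0]
    - [0,0,0]
    - [0,0,0]
  twist:
    - [0,0,0]
    - [0,0,0]
    - [0,0,0]
    - [0,0,0]
    - [0,0,0]
    - [0,0,0]
    - [0,0,0]
  gripper: [-0.47,-0.47,-0.47,-0.47,-0.47,-0.47,-0.47]

```text
time: 16.55
tool_pos: [0.6389, -0.0766, 0.2072]
ee_rot: [-3.142, 0.0, -2.949]
wrist_force: [0.1, -0.4, 0.2]
width: 0.0247
finger_force: 0.0
```

Request:
play_rows:
  translation:
    - [0.2,0,0]
    - [0.5,0,0]
    - [0.5,0,0]
    - [0.2,0,-0.6]
    - [0,0,-0.8]
    - [0,0,-0.8]
    - [0,0,-0.5]
    - [0,0,0]
  twist:
    - [0,0,0]
    - [0,0,0]
    - [0,0,0]
    - [0,0,0]
    - [0,0,0]
    - [0,0,0]
    - [0,0,0]
    - [0,0,0]
  gripper: [-0.47,-0.47,-0.47,-0.47,-0.47,-0.47,-0.47,-0.47]

```text
time: 17.35
tool_pos: [0.584, -0.0877, 0.3196]
ee_rot: [-3.138, 0.008, -2.949]
wrist_force: [0.4, 0.4, 0.7]
width: 0.0252
finger_force: 0.0
```

Request:
play_rows:
  translation:
    - [0.8,0,-0.5]
    - [0.8,0,-0.5]
    - [0.8,0,-0.5]
    - [0.8,0,0]
    - [0.8,0,0]
    - [0.8,0,0]
    - [0,0,0]
    - [0,0,0]
  twist:
    - [0,0,0]
    - [0,0,0]
    - [0,0,0]
    - [0,0,0]
    - [0,0,0]
    - [0,0,0]
    - [0,0,0]
    - [0,0,0]
  gripper: [-0.47,-0.47,-0.47,-0.47,-0.47,-0.47,-0.47,-0.47]

```text
time: 18.15
tool_pos: [0.3949, -0.1241, 0.374]
ee_rot: [3.141, -0.0, -2.95]
wrist_force: [0.2, 0.3, -0.6]
width: 0.0251
finger_force: 0.0
```

Run:
```python
from h import *
o=robot.get_obs();print(o['tool_pos'],o['ee_rot'])
for c in ['top','scene']:
  im=robot.snapshot(c); cv2.imwrite(f'pics/{c}7.png',im[:,:,::-1])
  for n in ['nut_a','bearing','hub','stop']:
   for d in robot.spot_point(n,c)[:7]:
    p=np.array(d['centre'])-[.653,.005,0]; print(c,n,np.round(d['centre'],3),round(d['score'],2),'stopframe',np.round([p[0]*.9777+p[1]*.21,-p[0]*.21+p[1]*.9777],3))
a=cv2.imread('pics/top7.png')[125:265,260:405]; b=cv2.imread('pics/scene7.png')[160:280,220:420]
cv2.imwrite('pics/fin.png',np.hstack([cv2.resize(a,(400,386),interpolation=2),cv2.resize(b,(400,386),interpolation=2)]))
```

```text
[ 0.39489193 -0.12413198  0.37401361] [ 3.14089736e+00 -1.64159323e-04 -2.94952693e+00]
top nut_a [0.642 0.001 0.004] 0.55 stopframe [-0.012 -0.001]
top nut_a [ 0.644  0.076 -0.001] 0.46 stopframe [0.007 0.072]
top nut_a [ 0.661 -0.074 -0.003] 0.4 stopframe [-0.009 -0.079]
top nut_a [ 0.528 -0.235  0.   ] 0.4 stopframe [-0.172 -0.209]
top nut_a [ 0.352 -0.07  -0.   ] 0.38 stopframe [-0.31 -0.01]
top bearing [ 0.431  0.008 -0.002] 0.5 stopframe [-0.217  0.05 ]
top hub [ 0.47   0.191 -0.001] 0.66 stopframe [-0.14  0.22]
top stop [ 0.533 -0.357  0.   ] 0.49 stopframe [-0.193 -0.329]
scene nut_a [ 0.527 -0.237 -0.004] 0.7 stopframe [-0.174 -0.21 ]
scene nut_a [ 0.64   0.077 -0.002] 0.69 stopframe [0.002 0.073]
scene nut_a [ 0.358 -0.075  0.   ] 0.69 stopframe [-0.305 -0.016]
scene nut_a [0.639 0.002 0.001] 0.68 stopframe [-0.014  0.   ]
scene nut_a [ 0.302 -0.176  0.001] 0.58 stopframe [-0.381 -0.103]
scene nut_a [ 0.661 -0.075  0.001] 0.55 stopframe [-0.009 -0.08 ]
scene bearing [ 0.432  0.006 -0.001] 0.66 stopframe [-0.215  0.047]
scene hub [0.47  0.19  0.002] 0.83 stopframe [-0.14   0.219]
scene stop [ 0.651  0.004 -0.001] 0.92 stopframe [-0.002 -0.001]
scene stop [ 0.538 -0.357 -0.   ] 0.43 stopframe [-0.189 -0.33 ]
```

View pics/fin.png

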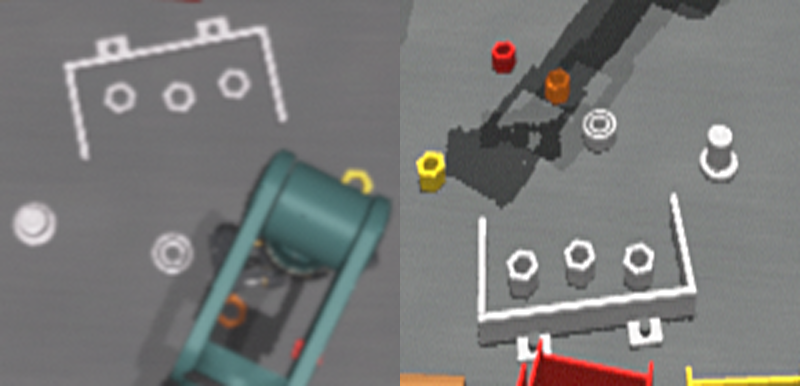

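All three steel nuts lie flat well inside the stop, at (119,97), (179,97) and (234,84) in the left half. The bearing, hub and coloured nuts have not moved.

```bash
python3 -c "
from bench import robot
print(robot.close_job())"
```

```text
the job is handed in; nothing more can be done
None
```

I swept all three steel nuts along the bench into the stop and handed the job in after about 18 s. The last pictures show them flat and at least 30 mm inside the open side, with the bearing, hub and coloured nuts where they were.

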